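# Load the humidifier canister on the balance arm

### The arm

A 6-joint arm with a two-finger parallel gripper is mounted at the origin on a cart in front of the work surface, level with it; the furniture and walls round the work are solid. World frame = base frame: x ahead of the robot, y to its left, z up, the work surface at z = 0. Lengths are in m, angles in rad, forces in N, time in s.
With the tool pointing down it reaches from about 0.4 to 0.925 m from the base axis. Payload 3.4 kg.
Tool frame: the origin (TCP) lies at the centre of the arm's flange, where the gripper is bolted on; the fingertips stand 173 mm ahead of it and the grasp point (between the pads) lies 155 mm ahead of it; z points along the fingers, y is the direction in which the jaws open and shut (so a half turn about z gives the same grasp; the last joint's range is limited). The gripper opens to 85 mm and grips with 20 to 120 N. Pads are 22 mm wide; open, the fingers measure 114 mm over their backs; the gripper's body (76 mm by 85 mm) begins 54 mm behind the grasp point. The pads swing forward as they close: fully open they stand 13 mm farther back than shut.
Start: joints at [-1.387, 0.307, 1.506, -0, 1.328, -0.073], TCP at [0.146, -0.556, 0.405] pointing down, gripper open.
Joint ranges: [-3.12, 3.12], [-1.05, 2.28], [0.14, 2.33], [-1.42, 4.57], [0.1, 2.73], [-2.68, 2.68]. Speed limits (rad/s): [2.57, 2.57, 3.14, 3.14, 3.14, 3.14].

### API

Orientations are given as a unit quaternion [x, y, z, w].
In Python, from station import bot, cams gives the robot as it stands.
- The arm moves only by the shell command python3 -m pendant 'ROWS'. ROWS is JSON, a list of rows, each a list of 5 numbers: the shift along the tool's x, y, z in mm, then the turn about the tool's z in degrees, then the closure in counts, from 0 (fully open) to 255 (shut). A call has 1 to 12 rows; each row shifts and turns the commanded pose from where the row before left it, along the tool's axes as they then stand; what a row does not reach is not made up. A row lasts 1/12 s, in which the tool goes at most 41.7 mm and 7.16 degrees, less where a joint would pass 70% of its speed; a pose out of reach is approached as far as the arm can. A call with a gripper value outside its range is refused whole. The fingers move at their own pace and stop on an object; the grip force is fixed at half the most. Time passes only in rows, so rows that do not move let the fingers close. It gives the time, the measured TCP pose, the force and the opening at its end, in the units of the state.
- bot.observe(): the state, without advancing time (a new reading comes with each control period).
- cams.snapshot(name): name is "scene" or "top" or "wrist"; returns (picture, depth): 384x512x3 uint8, blue, green, red; 384x512 float32, m along the optical axis (not along the pixel's ray), 0 where there is no reading.
- cams.get_calibration(name): a dict with "fovy" (degrees; the focal length in pixels is half the picture's height over the tangent of half this angle, whatever the lens; pixels are square), "cx", "cy" (the principal point, pixels), "D" ([k1, k2, p1, p2, k3] as OpenCV has them; the pictures are not rectified), "origin" and "orientation" of the camera in the world. Camera axes: x right, y up, looking along -z (the intrinsics and any distortion apply to the point x, -y, -z); pixel columns grow to the right and rows downward; lengths in m; the calibration is good to about 2 mm. A picture is of the moment at which its call begins: read the wrist's pose just before it. get_calibration takes no time and is no camera call; for the wrist camera it gives the pose at the moment of the call.
- bot.sign_off(): hands the job in, once; it reports no verdict.
The state is a dict: "t": time; "joints": joint angles; "joint_vel": joint speeds; "joint_efforts": joint torques, N m; "position": TCP position; "ee_rot": TCP orientation; "contact_force": force on the tool from outside, world axes, zero at the start; "moment": the same for the moment, N m; "opening": finger opening in m.
Only numpy, scipy, OpenCV 4.12 (cv2) and the standard library are available. Lean on these libraries where they do the work, as an engineer would, in place of code of your own. Each camera call takes 0.05 s, during which the arm holds its last target. There are 200 camera calls.

### The job

Put the white humidifier canister with the blue valve upright into the wire basket of the spring-balanced arm. Ease the basket down with the canister still in the gripper, wait until the arm has settled where it balances the load (the arm beside the green marks of its scale), and only then let go and back away, so that the arm never drops or springs.

Things in the scene. Friction and masses are not known exactly. Their poses are not given: they have to be found in the camera images.
- gas_humidifier: the load: white round canister, 62 mm in diameter and 48 mm tall to its flat shoulder, with a blue valve on a 14 mm neck above it; 82 mm tall in all, about 0.25 kg, standing upright. Origin: centre of its underside, z up. The valve body is a block 14 mm wide along the canister's own x and 26 mm along its y, from 61 to 73 mm above the origin, with a 9 mm cross bar along y (44 mm long, at 67 mm): pinch the block along x from above, fingertips just above the shoulder
- basket_floor (a point): centre of the upper face of the floor of the round wire basket, z up (the basket stays level as it sinks). Inner radius 43 mm, rim 24 mm above the floor, open above. It hangs at the free end of a blue-and-metal arm on a stand; the post lies about 220 mm from this point along this point's +x, no part of the stand or arm higher than 165 mm above the table
- balance_arm (a joint): angle of the spring-balanced arm, 160 mm long, in rad: 0 = empty, raised (basket floor about 119 mm above the table), growing as the basket sinks; 0.6 = lower stop. The spring pushes up with about 0.05 N per mm of sinking, lightly damped. Under the canister's weight the arm settles at about 0.29 (0.25 to 0.33 as its weight varies), the basket floor then about 46 mm (40 to 52) lower than when empty, and a few mm nearer or farther from the post
There are look-alikes about, which are no part of the job. Leave any pink or turquoise look-alike of the gas_humidifier alone.

How it is judged:
On the way:
1. the canister stands in the basket, still held by the fingers, and the arm has sunk to its loaded balance (0.20 to 0.40 rad) and is steady (horizontal distance between gas_humidifier and basket_floor below 0.018 m and z of gas_humidifier in the frame of basket_floor between -0.006 and 0.008 m and angle between gas_humidifier's own z axis and vertical below 0.15 rad and value of joint balance_arm between 0.2 and 0.4 rad and velocity of joint balance_arm between -0.15 and 0.15 rad/s and contact force between the fingers and gas_humidifier above 1 N), for 0.3 s.
At the end, for the whole second after the job is handed in: the canister stands upright (within 0.15 rad) on the basket floor, within 18 mm of its centre and 8 mm of its floor, released; the arm rests at 0.20 to 0.40 rad, not moving (horizontal distance between gas_humidifier and basket_floor below 0.018 m and z of gas_humidifier in the frame of basket_floor between -0.006 and 0.008 m and angle between gas_humidifier's own z axis and vertical below 0.15 rad and value of joint balance_arm between 0.2 and 0.4 rad and velocity of joint balance_arm between -0.06 and 0.06 rad/s and linear speed of gas_humidifier below 0.02 m/s); the robot touches nothing.
It fails at once if the canister is let go on the basket while the arm is still up (under 0.17 rad) (value of joint balance_arm below 0.17 rad and horizontal distance between gas_humidifier and basket_floor below 0.03 m and z of gas_humidifier in the frame of basket_floor below 0.004 m and contact force between the fingers and gas_humidifier below 0.05 N).
It also fails if it takes over 40 s, if anything falls off the work surface, if the arm or the gripper's body presses on something with over 40 N, if the wrist force passes 120 N, or if a joint passes its speed limit or range.

## Working session

There is one attempt and no reset: what is moved stays moved. The work goes in short steps, Python scripts to look and compute and a shell command to move; the robot and the scene stay as the last step left them, time stands still between calls to the robot, and variables do not carry over. Pictures are saved under pics/ and viewed, about 8 in all and at most 12, crops included, and the job is handed in when it is done.

```bash
mkdir -p pics
cat > h.py <<'E'
import numpy as np, cv2
from scipy.spatial.transform import Rotation as R
from station import bot, cams
def rays(c,px):
    f=192/np.tan(np.radians(c["fovy"]/2)); K=np.array([[f,0,c["cx"]],[0,f,c["cy"]],[0,0,1]])
    p=cv2.undistortPoints(np.array(px,float).reshape(-1,1,2),K,np.array(c["D"],float)).reshape(-1,2)
    d=np.c_[p[:,0],-p[:,1],-np.ones(len(p))]
    return np.array(c["origin"]),d@R.from_quat(c["orientation"]).as_matrix().T
def onplane(c,px,z):
    o,d=rays(c,px); return o+d*((z-o[2])/d[:,2])[:,None]
def pts(c,px,depth):
    o,d=rays(c,px); return o+d*np.array([depth[int(round(v)),int(round(u))] for u,v in px])[:,None]
E
python3 - <<'E'
from h import *
s=bot.observe();print(s['t'],s['position'],s['ee_rot'],s['opening'])
for n in ("scene","top"):
    c=cams.get_calibration(n);print(n,c)
    p,d=cams.snapshot(n);cv2.imwrite(f"pics/{n}0.png",p);np.save(f"pics/{n}0.npy",d)
a=cv2.imread("pics/scene0.png");b=cv2.imread("pics/top0.png")
cv2.imwrite("pics/both0.png",cv2.resize(np.vstack([a,b]),(800,1200))[:600]);cv2.imwrite("pics/top0b.png",cv2.resize(b,(800,600)))
E
```

```text
0.0 [ 0.14595028 -0.55582117  0.40377444] [ 9.91766069e-01  1.28058650e-01 -5.39867662e-05 -1.02182303e-03] 0.0853642841678728
scene {'fovy': 45.0588812757526, 'cx': 250.07213617182046, 'cy': 184.9993478172145, 'D': array([-0.01141165,  0.        ,  0.        ,  0.        ,  0.        ]), 'origin': array([1.44834238, 0.01395012, 1.48695983]), 'orientation': array([0.20997826, 0.19816189, 0.65630837, 0.69706551])}
top {'fovy': 51.18908978808711, 'cx': 251.1464033721196, 'cy': 189.95247683729193, 'D': array([-0.03430944,  0.        ,  0.        ,  0.        ,  0.        ]), 'origin': array([0.32239338, 0.03003325, 1.48136751]), 'orientation': array([-0.06187652,  0.05379136,  0.70795089, -0.70148651])}
```

View pics/both0.png

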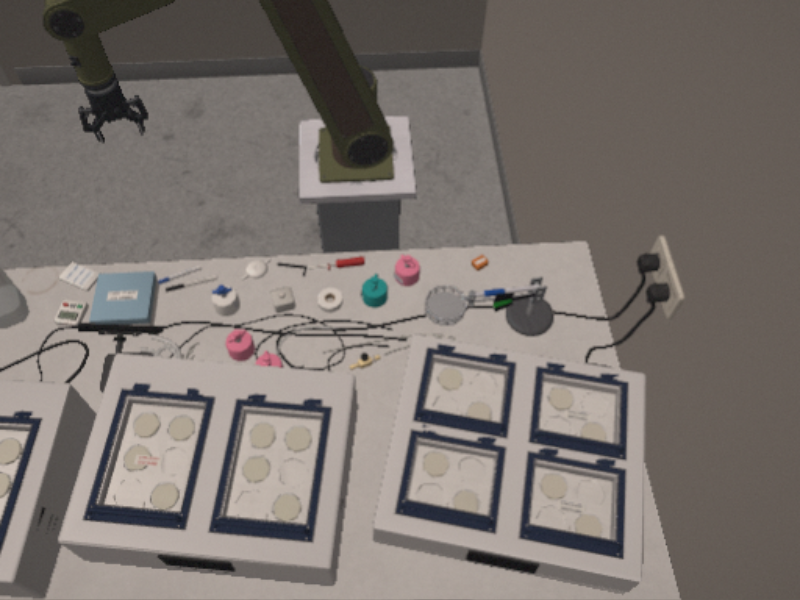

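View pics/top0b.png

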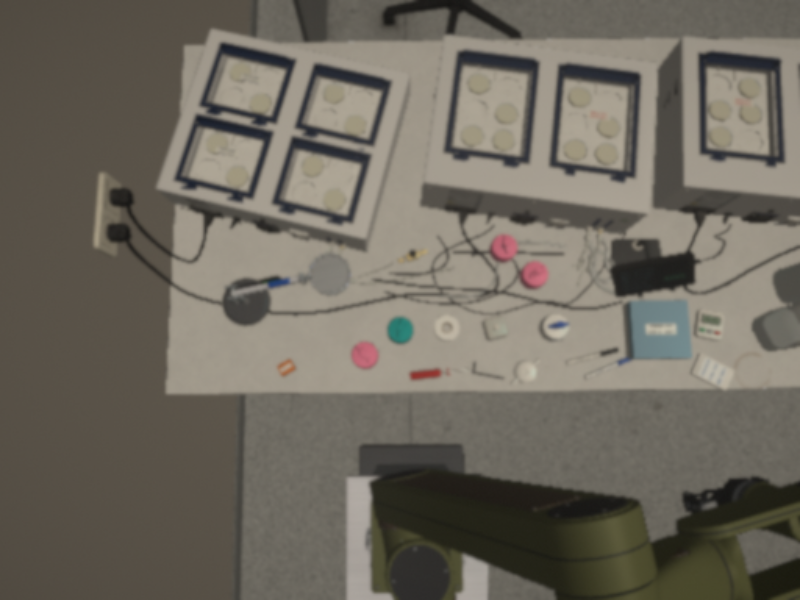

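Candidates: white with blue valve at top (556,326) / scene (224,297) in the 800-wide views. Pink ones are at top (505,247), (535,275), (365,355), turquoise at (400,330), and a plain white ring at (447,327). Only the first is white with a blue valve, so I'll confirm it in a crop and measure the positions.

Run:
```python
from h import *
out=[]
for n,q,b in (("top",(556,326),(330,273)),("scene",(224,297),(446,304))):
    p=cv2.imread(f"pics/{n}0.png");d=np.load(f"pics/{n}0.npy");c=cams.get_calibration(n)
    q=np.array(q)*.64;b=np.array(b)*.64
    h=cv2.cvtColor(p,cv2.COLOR_BGR2HSV);m=(cv2.inRange(h,(105,110,40),(130,255,255))>0)
    v,u=np.nonzero(m);k=np.hypot(u-q[0],v-q[1])<14;u,v=u[k],v[k]
    P=pts(c,np.c_[u,v],d);print(n,"blue px",u.mean(),v.mean(),len(u),"ray z=.067",onplane(c,[(u.mean(),v.mean())],.067),"depthmed",np.median(P,0))
    ev,ec=np.linalg.eigh(np.cov(P[:,:2].T));print("axis",ec[:,1],np.sqrt(ev))
    # shoulder/ body top points
    U,V=np.meshgrid(*[np.arange(int(x)-22,int(x)+23) for x in q]);a=np.c_[U.ravel(),V.ravel()];P=pts(c,a,d)
    s=(P[:,2]>.04)&(P[:,2]<.055);print("shoulder",s.sum(),P[s].mean(0),P[s].min(0),P[s].max(0))
    U,V=np.meshgrid(*[np.arange(int(x)-26,int(x)+27) for x in b]);a=np.c_[U.ravel(),V.ravel()];P=pts(c,a,d)
    for lo,hi in((.1,.13),(.13,.155)):
        s=(P[:,2]>lo)&(P[:,2]<hi);print("basket",lo,s.sum(),P[s].mean(0),P[s].min(0),P[s].max(0))
    for x in (q,b):
        x=x.astype(int);out.append(cv2.resize(p[x[1]-32:x[1]+32,x[0]-40:x[0]+40],(400,300),interpolation=2))
cv2.imwrite("pics/crop1.png",np.vstack([np.hstack(out[:2]),np.hstack(out[2:])]))
```

```text
top blue px 357.5 207.5 6 ray z=.067 [[ 0.48924244 -0.33156452  0.067     ]] depthmed [ 0.48766821 -0.3278731   0.07962349]
axis [-0.36265027  0.93192531] [0.0016037  0.00362629]
shoulder 179 [ 0.48850392 -0.32490111  0.04705356] [ 0.4607561  -0.35724104  0.04025832] [ 0.51975401 -0.2952464   0.05432673]
basket 0.1 549 [0.61318711 0.18102643 0.1186923 ] [0.5543708  0.09742714 0.10006098] [0.70239253 0.27359227 0.1298812 ]
basket 0.13 224 [0.62585009 0.17435751 0.14255691] [0.55467228 0.09924065 0.13001814] [0.69470783 0.26881448 0.15417484]
scene blue px 141.89285714285714 185.35714285714286 28 ray z=.067 [[ 0.48541213 -0.32821001  0.067     ]] depthmed [ 0.49128693 -0.32612543  0.07437238]
axis [-0.15774567  0.98747977] [0.00304979 0.0079651 ]
shoulder 139 [ 0.50102898 -0.32215186  0.04780634] [ 0.46075224 -0.35371336  0.04022295] [ 0.59231999 -0.2636406   0.05386377]
basket 0.1 408 [0.59401103 0.19083413 0.1206993 ] [0.55144328 0.14284008 0.11201263] [0.64279748 0.27862983 0.12995016]
basket 0.13 358 [0.64683069 0.17782295 0.14288244] [0.5528058  0.10088779 0.13011436] [0.71099261 0.27776397 0.15480047]
```

View pics/crop1.png

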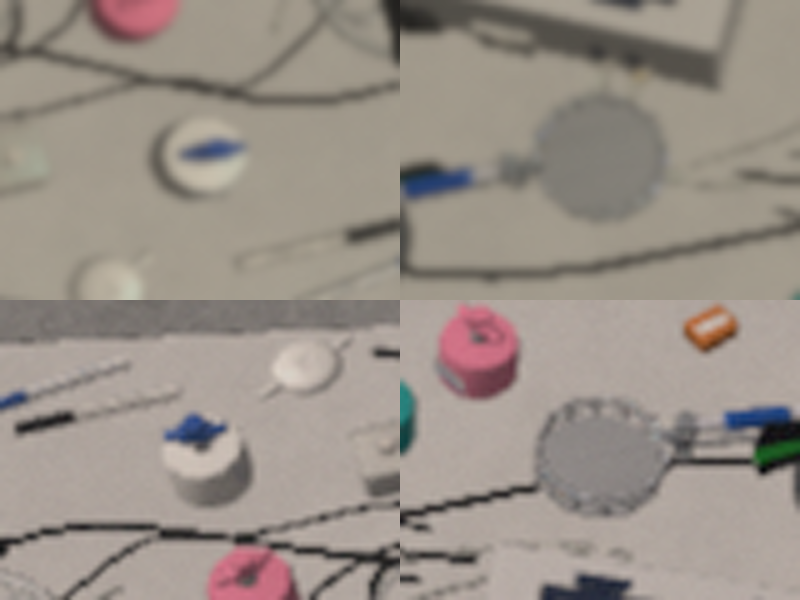

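The crop confirms the target: a white canister with a blue valve. I'll move above it.

```bash
python3 -m pendant '[[32,-11,4,0,0],[32,-11,4,0,0],[32,-11,4,0,0],[32,-11,4,0,0],[32,-11,4,0,0],[32,-11,4,0,0],[32,-11,4,0,0],[32,-11,4,0,0],[32,-11,4,0,0],[32,-11,4,0,0],[32,-11,4,0,0],[32,-11,4,0,0]]'
python3 - <<'E'
from h import *
s=bot.observe();print(s['t'],s['position'],s['ee_rot'],s['joints'])
c=cams.get_calibration("wrist");p,d=cams.snapshot("wrist");print(c)
cv2.imwrite("pics/w1.png",p);np.save("pics/w1.npy",d)
b=cv2.imread("pics/top0.png");D=np.load("pics/top0.npy");ct=cams.get_calibration("top")
# basket disc
print("basket px ray z .119",onplane(ct,[(211.4,173)],.119))
U,V=np.meshgrid(np.arange(100,260),np.arange(100,200));a=np.c_[U.ravel(),V.ravel()];P=pts(ct,a,D)
print("box pts near basket")
for y in np.arange(.0,.34,.04):
    k=(abs(P[:,1]-y)<.02)&(P[:,2]>.05)&(P[:,0]>.5);
    for x in np.arange(.5,.86,.04):
        j=k&(abs(P[:,0]-x)<.02);print("%.3f"%(P[j,2].max() if j.any() else 0),end=" ")
    print("y",y)
E
```

```text
t: 1.1
position: [0.485, -0.3296, 0.3561]
ee_rot: [0.992, 0.128, -0.0, -0.0]
contact_force: [-0.1, -0.4, -0.1]
opening: 0.0856
1.1 [ 0.48496273 -0.32964806  0.3560805 ] [ 9.91765146e-01  1.28068964e-01 -3.61023638e-04 -3.26041036e-04] [-6.69005114e-01  3.62636422e-01  1.55067323e+00 -6.49057003e-05
  1.22925399e+00  6.44969624e-01]
{'fovy': 63.62098540034625, 'cx': 263.91656034890394, 'cy': 193.73514382025232, 'D': array([-0.0843748,  0.       ,  0.       ,  0.       ,  0.       ]), 'origin': array([ 0.54797388, -0.31309344,  0.32447559]), 'orientation': array([-0.10384527,  0.08061694, -0.60495801,  0.78532978])}
basket px ray z .119 [[0.60870842 0.18237369 0.119     ]]
box pts near basket
0.000 0.000 0.000 0.000 0.000 0.000 0.000 0.000 0.000 y 0.0
0.000 0.000 0.000 0.000 0.000 0.000 0.000 0.000 0.000 y 0.04
0.000 0.000 0.000 0.000 0.000 0.146 0.148 0.147 0.147 y 0.08
0.000 0.000 0.147 0.146 0.145 0.151 0.153 0.150 0.148 y 0.12
0.000 0.147 0.145 0.147 0.146 0.153 0.154 0.128 0.124 y 0.16
0.000 0.146 0.148 0.149 0.148 0.150 0.150 0.128 0.127 y 0.2
0.000 0.000 0.164 0.148 0.000 0.148 0.153 0.122 0.126 y 0.24
0.000 0.000 0.154 0.000 0.000 0.147 0.153 0.150 0.151 y 0.28
0.000 0.000 0.152 0.000 0.000 0.078 0.151 0.150 0.150 y 0.32
```

View pics/w1.png

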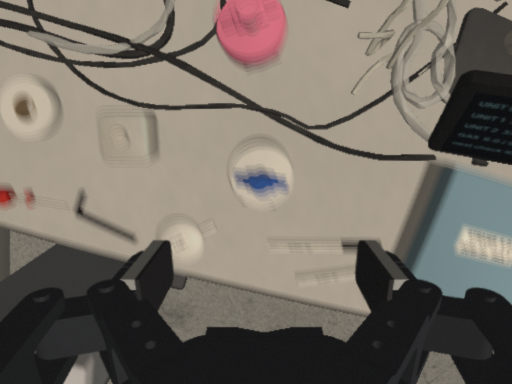

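The wrist view shows the white canister at (262,175) with the blue valve at (260,182). The bar runs horizontally in the picture. I'll measure its position and bar direction.

```bash
cat > meas.py <<'E'
from h import *
import sys
def meas(tag):
    s=bot.observe();c=cams.get_calibration("wrist");p,d=cams.snapshot("wrist")
    cv2.imwrite(f"pics/{tag}.png",p)
    h=cv2.cvtColor(p,cv2.COLOR_BGR2HSV);m=cv2.inRange(h,(105,110,40),(130,255,255))
    n,l,st,ce=cv2.connectedComponentsWithStats(m);
    o,t=np.array(s['position']),R.from_quat(s['ee_rot']).as_matrix();B=None
    for i in sorted(range(1,n),key=lambda i:-st[i,4])[:3]:
        v,u=np.nonzero(l==i)
        P=onplane(c,np.c_[u,v],.070);ev,ec=np.linalg.eigh(np.cov(P[:,:2].T))
        a=np.degrees(np.arctan2(*ec[::-1,1]))
        print("blob",ce[i].round(1),st[i,4],"xy",P.mean(0).round(4),"mid",((P.max(0)+P.min(0))/2).round(4),"barangle",a.round(1),np.sqrt(ev).round(4))
    y=t[:,1];print("t",s['t'],"TCP",o.round(4),"tool y angle",np.degrees(np.arctan2(y[1],y[0])).round(1))
    # canister shoulder circle: white contour in depth band
    U,V=np.meshgrid(np.arange(0,512,2),np.arange(0,384,2));a=np.c_[U.ravel(),V.ravel()];dd=d[a[:,1],a[:,0]];a=a[dd>0]
    P=pts(c,a,d);k=(abs(P[:,2]-.048)<.006)&(np.hypot(P[:,0]-.489,P[:,1]+.327)<.045)
    print("shoulder",k.sum(),P[k].min(0).round(4),P[k].max(0).round(4),((P[k].min(0)+P[k].max(0))/2).round(4))
meas(sys.argv[1])
E
python3 meas.py w2
```

```text
blob [265.4 195.5] 687 xy [ 0.4862 -0.328   0.07  ] mid [ 0.4851 -0.3279  0.07  ] barangle 97.2 [0.0043 0.0103]
t 1.15 TCP [ 0.4894 -0.3266  0.3554] tool y angle -75.1
shoulder 567 [ 0.4583 -0.3568  0.0422] [ 0.5167 -0.2974  0.053 ] [ 0.4875 -0.3271  0.0476]
```

```bash
python3 -m pendant '[[-2.5,0,4,-6.8,0],[0,0,5,-6.8,0],[0,0,5,-6.8,0],[0,0,5,-6.8,0],[0,0,5,-6.8,0],[0,0,5,-6.8,0],[0,0,5,-6.8,0],[0,0,5,-6.8,0],[0,0,5,-6.8,0],[0,0,5,-6.8,0],[0,0,5,-6.8,0],[0,0,0,-6.8,0]]'
python3 meas.py w3
```

```text
t: 2.2
position: [0.4804, -0.3316, 0.3013]
ee_rot: [0.665, 0.747, -0.0, -0.001]
contact_force: [0.8, -0.7, 0.6]
opening: 0.0858
blob [275.2 205.1] 1029 xy [ 0.4864 -0.3267  0.07  ] mid [ 0.4873 -0.3271  0.07  ] barangle 98.8 [0.0037 0.011 ]
blob [179.4 331.5] 125 xy [ 0.4253 -0.4379  0.07  ] mid [ 0.425  -0.4379  0.07  ] barangle 111.3 [0.0016 0.005 ]
t 2.2 TCP [ 0.4804 -0.3316  0.3013] tool y angle 6.6
shoulder 878 [ 0.4559 -0.3566  0.042 ] [ 0.5155 -0.2978  0.0484] [ 0.4857 -0.3272  0.0452]
```

View pics/w3.png

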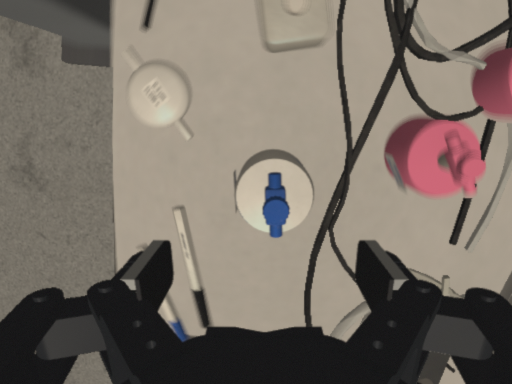

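The view shows the canister below and ahead at (275,195), with its bar now perpendicular to the jaws. I'll let the arm settle and then descend.

```bash
python3 -m pendant '[[0,0,0,-1.5,0],[0,0,0,0,0],[0,0,0,0,0]]'
```

```text
t: 2.5
position: [0.4811, -0.3318, 0.3026]
ee_rot: [0.658, 0.753, -0.0, -0.0]
contact_force: [0.0, -0.5, 0.2]
opening: 0.0849
```

```bash
python3 -m pendant '[[2,3,6,0,0],[2,3,8,0,0],[0,0,10,0,0],[0,0,12,0,0],[0,0,12,0,0],[0,0,10,0,0],[0,0,8,0,0],[0,0,6,0,0],[0,0,5,0,0],[0,0,0,0,0],[0,0,0,0,0]]'
```

```text
t: 3.42
position: [0.487, -0.3269, 0.2256]
ee_rot: [0.657, 0.754, 0.0, -0.0]
contact_force: [-0.1, -0.1, 0.1]
opening: 0.0852
```

```bash
python3 -m pendant '[[0,0,0,0,100],[0,0,0,0,180],[0,0,0,0,255],[0,0,0,0,255],[0,0,0,0,255],[0,0,0,0,255],[0,0,0,0,255],[0,0,0,0,255],[0,0,0,0,255],[0,0,0,0,255]]'
python3 - <<'E'
from h import *
p,d=cams.snapshot("wrist");cv2.imwrite("pics/w4.png",p);s=bot.observe();print(s['t'],s['opening'],s['contact_force'])
E
```

```text
t: 4.25
position: [0.4871, -0.3269, 0.2261]
ee_rot: [0.657, 0.754, 0.0, 0.0]
contact_force: [0.5, -0.9, 3.8]
opening: 0.0127
4.3 0.012870921009945266 [-0.18523808 -0.12605723  5.66131293]
```

View pics/w4.png

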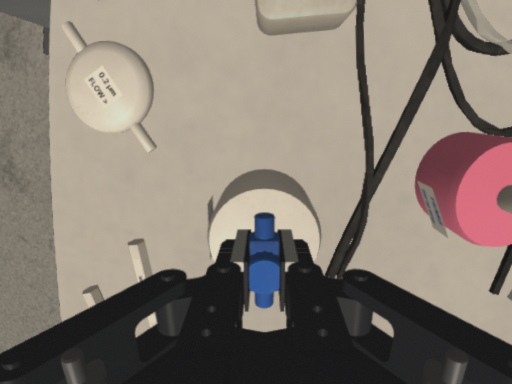

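The grip is good: the pads hold the valve block at (265,260) just above the shoulder. Next I'll lift and carry the canister towards the basket.

```bash
python3 -m pendant '[[0,0,-5,0,255],[0,0,-10,0,255],[0,0,-15,0,255],[0,0,-20,0,255],[0,0,-20,0,255],[0,0,-20,0,255],[0,0,-20,0,255],[0,0,-20,0,255],[0,0,-20,0,255],[0,0,-15,0,255],[0,0,-10,0,255],[0,0,-5,0,255]]'
python3 -m pendant '[[15,4,0,0,255],[25,10,0,0,255],[30,13,0,0,255],[30,13,0,0,255],[30,13,0,0,255],[30,13,0,0,255],[30,13,0,0,255],[30,13,0,0,255],[30,13,0,0,255],[25,10,0,0,255],[15,5,0,0,255],[5,0,0,0,255]]'
python3 -m pendant '[[15,10,0,0,255],[25,15,0,0,255],[15,15,0,0,255],[5,10,0,0,255],[0,0,0,0,255],[0,0,0,0,255],[0,0,0,0,255]]'
python3 - <<'E'
from h import *
s=bot.observe();print(s['t'],s['position'],s['joints'].round(2),s['opening'])
c=cams.get_calibration("wrist");p,d=cams.snapshot("wrist");cv2.imwrite("pics/w5.png",p);np.save("pics/w5.npy",d)
U,V=np.meshgrid(np.arange(0,512,2),np.arange(0,384,2));a=np.c_[U.ravel(),V.ravel()];a=a[d[a[:,1],a[:,0]]>0]
P=pts(c,a,d);r=np.hypot(P[:,0]-.609,P[:,1]-.182)
for lo,hi in((.108,.13),(.135,.155)):
    k=(P[:,2]>lo)&(P[:,2]<hi)&(r<.055);Q=P[k];print(lo,k.sum(),Q.mean(0).round(4),((Q.min(0)+Q.max(0))/2).round(4),Q.min(0).round(4),Q.max(0).round(4))
E
```

```text
t: 5.3
position: [0.4868, -0.3268, 0.4074]
ee_rot: [0.657, 0.754, 0.0, 0.001]
contact_force: [0.5, 0.7, -1.8]
opening: 0.0128
t: 6.3
position: [0.5654, -0.0149, 0.4042]
ee_rot: [0.656, 0.755, -0.0, -0.002]
contact_force: [0.5, -0.1, -1.9]
opening: 0.0128
t: 6.88
position: [0.6063, 0.047, 0.405]
ee_rot: [0.658, 0.753, -0.001, -0.001]
contact_force: [-0.7, 0.2, -2.9]
opening: 0.0126
6.8833 [0.60633725 0.04699111 0.40502676] [ 0.01  0.35  1.43 -0.    1.36 -0.13] 0.012602032124764295
0.108 1641 [0.599  0.1743 0.1183] [0.5977 0.1701 0.1227] [0.5541 0.1391 0.1154] [0.6413 0.2011 0.13  ]
0.135 284 [0.6048 0.1575 0.1418] [0.5989 0.1665 0.1414] [0.5546 0.1387 0.1387] [0.6432 0.1943 0.144 ]
```

View pics/w5.png

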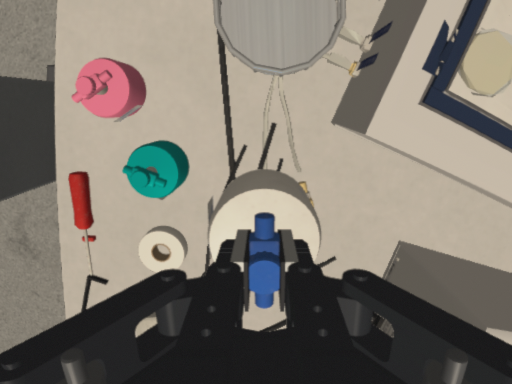

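The basket's near half is visible at the top of the picture, centred near (280,10). My radius filter clipped it, so I'll fit a circle to the rim points.

Run:
```python
from h import *
from scipy.optimize import least_squares
d=np.load("pics/w5.npy");c=cams.get_calibration("wrist")
U,V=np.meshgrid(np.arange(190,370),np.arange(0,90));a=np.c_[U.ravel(),V.ravel()];a=a[d[a[:,1],a[:,0]]>0]
P=pts(c,a,d);r=np.hypot(P[:,0]-.603,P[:,1]-.182)
for lo,hi in((.110,.126),(.137,.149)):
    Q=P[(P[:,2]>lo)&(P[:,2]<hi)&(r<.065)]
    print(lo,len(Q),Q.min(0).round(4),Q.max(0).round(4),np.median(Q[:,2]))
    if lo>.13:
        f=least_squares(lambda q:np.hypot(Q[:,0]-q[0],Q[:,1]-q[1])-q[2],[.603,.182,.044],loss="soft_l1",f_scale=.002);print("rim circle",f.x.round(4),np.sqrt(np.mean(f.fun**2)))
ct=cams.get_calibration("top");print(onplane(ct,[(211.4,173)],.143))
D=np.load("pics/top0.npy");U,V=np.meshgrid(np.arange(180,240),np.arange(140,205));a=np.c_[U.ravel(),V.ravel()]
P=pts(ct,a,D);r=np.hypot(P[:,0]-.603,P[:,1]-.182);Q=P[(P[:,2]>.108)&(P[:,2]<.15)&(r<.06)&(P[:,0]<.66)];print("top",Q.min(0),Q.max(0),(Q.min(0)+Q.max(0))/2)
```

```text
0.11 6492 [0.5524 0.139  0.1156] [0.6417 0.2011 0.1255] 0.11841452681260789
0.137 1241 [0.5514 0.1387 0.139 ] [0.6435 0.1943 0.1443] 0.14199759237397283
rim circle [0.597  0.1845 0.0439] 0.001223777656473483
[[0.60366459 0.17969    0.143     ]]
top [0.5543708  0.13654322 0.11160333] [0.64702831 0.23833341 0.14896778] [0.60069955 0.18743831 0.13028556]
```

```bash
python3 -m pendant '[[8,1,0,0,255],[15,1,0,0,255],[20,1,0,0,255],[20,2,0,0,255],[20,2,0,0,255],[20,1,0,0,255],[18,1,0,0,255],[10,1,0,0,255],[6,0,0,0,255],[0,0,0,0,255],[0,0,0,0,255],[0,0,0,0,255]]'
python3 - <<'E'
from h import *
print(bot.observe()['position'])
o=[]
for n,b in (("top",(211,173)),("scene",(285,185))):
    p,d=cams.snapshot(n);x=b;o.append(cv2.resize(p[x[1]-48:x[1]+48,x[0]-32:x[0]+32],(400,600),interpolation=2))
cv2.imwrite("pics/c6.png",np.hstack(o))
E
```

```text
t: 7.93
position: [0.5983, 0.1844, 0.4057]
ee_rot: [0.658, 0.753, -0.0, 0.0]
contact_force: [0.4, -0.5, -2.2]
opening: 0.0127
[0.59831421 0.18439438 0.40569836]
```

View pics/c6.png

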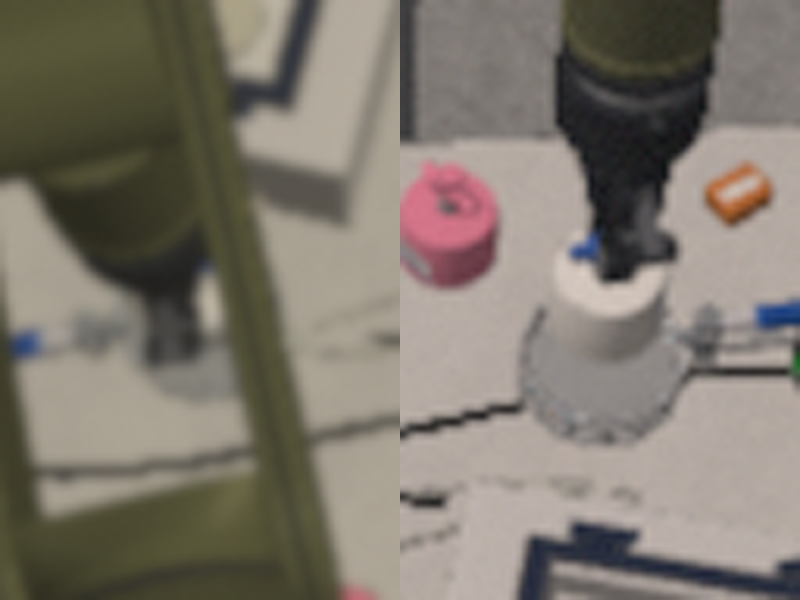

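Both views show the canister over the basket and above its rim. Easing it down.

```bash
python3 -m pendant '[[0,0,3,0,255],[0,0,5,0,255],[0,0,7,0,255],[0,0,7,0,255],[0,0,7,0,255],[0,0,6,0,255],[0,0,5,0,255],[0,0,4,0,255],[0,0,3,0,255],[0,0,2,0,255],[0,0,0,0,255],[0,0,0,0,255]]'
python3 -m pendant '[[0,0,2,0,255],[0,0,2,0,255],[0,0,2,0,255],[0,0,2,0,255],[0,0,3,0,255],[0,0,3,0,255],[0,0,3,0,255],[0,0,3,0,255],[0,0,3,0,255],[0,0,3,0,255],[0,0,2,0,255],[0,0,1,0,255]]'
python3 - <<'E'
from h import *
print(bot.observe()['position'])
p,d=cams.snapshot("wrist");q,_=cams.snapshot("scene");x=(285,185)
cv2.imwrite("pics/c7.png",np.hstack([cv2.resize(p,(533,400)),cv2.resize(q[x[1]-48:x[1]+48,x[0]-22:x[0]+42],(267,400),interpolation=2)]))
E
```

```text
t: 9.03
position: [0.5984, 0.1851, 0.3568]
ee_rot: [0.657, 0.754, 0.0, 0.0]
contact_force: [-0.4, -0.6, -1.9]
opening: 0.0127
t: 10.03
position: [0.5983, 0.185, 0.3273]
ee_rot: [0.657, 0.754, -0.0, -0.0]
contact_force: [-0.5, -0.6, -1.8]
opening: 0.0127
[0.59834468 0.18504641 0.32732072]
```

View pics/c7.png

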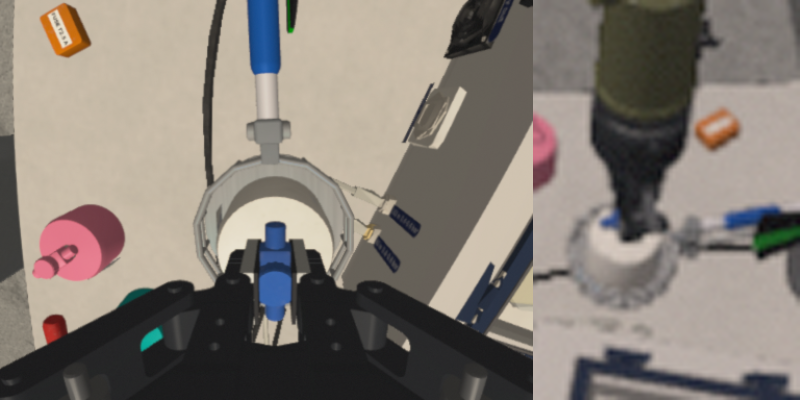

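The canister is inside the basket and centred. I'll continue down to the expected balance.

```bash
python3 -m pendant '[[0,0,2,0,255],[0,0,3,0,255],[0,0,3,0,255],[0,0,3,0,255],[0,0,3,0,255],[0,0,3,0,255],[0,0,3,0,255],[0,0,3,0,255],[0,0,2,0,255],[0,0,2,0,255],[0,0,1,0,255],[0,0,0,0,255]]'
python3 -m pendant '[[0,0,0,0,255],[0,0,0,0,255],[0,0,0,0,255],[0,0,0,0,255],[0,0,0,0,255],[0,0,0,0,255],[0,0,0,0,255],[0,0,0,0,255]]'
python3 - <<'E'
from h import *
from scipy.optimize import least_squares
F=[]
for i in range(8):
    c=cams.get_calibration("wrist");p,d=cams.snapshot("wrist");F.append(bot.observe()['contact_force'])
print(np.mean(F,0),np.std(F,0),bot.observe()['position'],bot.observe()['t'])
U,V=np.meshgrid(np.arange(170,360),np.arange(100,300));a=np.c_[U.ravel(),V.ravel()];a=a[d[a[:,1],a[:,0]]>0]
P=pts(c,a,d);r=np.hypot(P[:,0]-.598,P[:,1]-.185)
Q=P[(r>.040)&(r<.05)&(P[:,2]<.15)&(P[:,2]>.06)&(P[:,1]>.18)];z=np.percentile(Q[:,2],[50,80,90,95]);print("rim z pct",z)
Q=Q[Q[:,2]>z[1]-.004]
f=least_squares(lambda q:np.hypot(Q[:,0]-q[0],Q[:,1]-q[1])-q[2],[.598,.185,.044],loss="soft_l1",f_scale=.002);print("rim",f.x.round(4))
q,_=cams.snapshot("scene")
k=P[(r<.03)&(P[:,2]>.09)&(P[:,2]<.14)&(P[:,1]>.195)];print("shoulder z",np.median(k[:,2]))
x=(310,185)
cv2.imwrite("pics/c8.png",np.hstack([cv2.resize(p,(533,400)),cv2.resize(q[x[1]-48:x[1]+48,x[0]-32:x[0]+32],(267,400),interpolation=2)]))
E
```

```text
t: 11.13
position: [0.5983, 0.1852, 0.2995]
ee_rot: [0.657, 0.754, -0.0, -0.0]
contact_force: [-0.2, 1.0, 0.9]
opening: 0.0126
t: 11.8
position: [0.5983, 0.1851, 0.2998]
ee_rot: [0.657, 0.754, 0.0, 0.0]
contact_force: [0.3, 2.0, -1.0]
opening: 0.0124
[-0.5411184   1.29562074 -0.29000303] [0.45939647 0.63825226 0.6127974 ] [0.59834653 0.18509244 0.2997188 ] 12.2
rim z pct [0.09595    0.09687533 0.09730251 0.09761042]
rim [0.5969 0.1858 0.0438]
shoulder z 0.11909972175340379
```

View pics/c8.png

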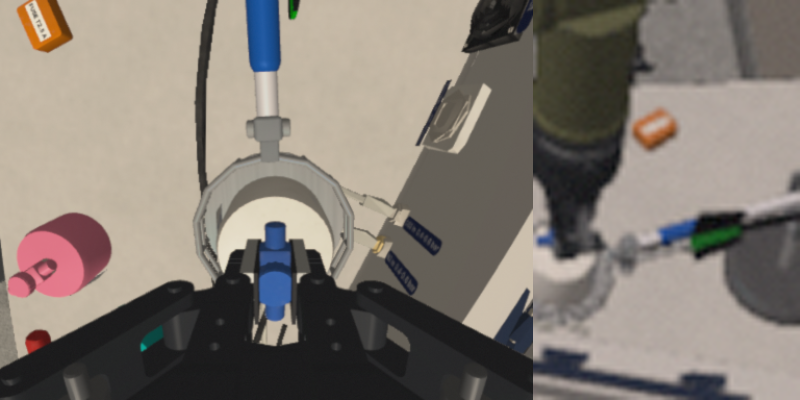

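The rim has sunk about 45 mm (0.142 to 0.097) and stays level. The remaining downward load is about 0.3 N, so the arm is close to balance. I'll go 3 mm more, hold, then release gently.

```bash
python3 -m pendant '[[0,0,1,0,255],[0,0,1,0,255],[0,0,1,0,255],[0,0,0,0,255],[0,0,0,0,255],[0,0,0,0,255],[0,0,0,0,255],[0,0,0,0,255],[0,0,0,0,255],[0,0,0,0,255],[0,0,0,0,255],[0,0,0,0,255]]'
python3 -m pendant '[[0,0,0,0,240],[0,0,0,0,225],[0,0,0,0,210],[0,0,0,0,195],[0,0,0,0,180],[0,0,0,0,165],[0,0,0,0,150],[0,0,0,0,150],[0,0,0,0,150],[0,0,0,0,150],[0,0,0,0,150],[0,0,0,0,150]]'
python3 - <<'E'
from h import *
p,d=cams.snapshot("wrist");cv2.imwrite("pics/w9.png",p)
E
```

```text
t: 13.25
position: [0.5983, 0.1851, 0.2967]
ee_rot: [0.657, 0.754, 0.0, 0.0]
contact_force: [0.6, 0.6, -0.2]
opening: 0.0126
t: 14.25
position: [0.5983, 0.1851, 0.2967]
ee_rot: [0.657, 0.754, -0.0, -0.0]
contact_force: [0.6, 0.4, -0.4]
opening: 0.0353
```

View pics/w9.png

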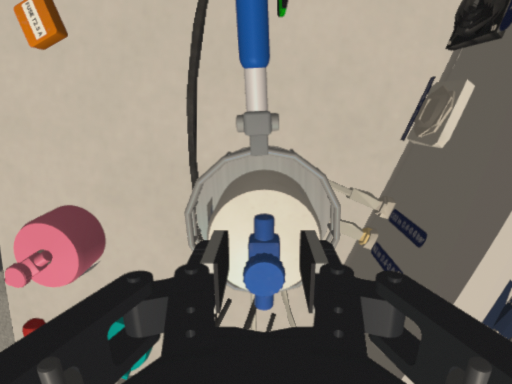

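The fingers are open and clear of the valve, and the canister stands upright in the basket. Backing straight up.

```bash
python3 -m pendant '[[0,0,-3,0,150],[0,0,-6,0,150],[0,0,-10,0,150],[0,0,-15,0,150],[0,0,-20,0,150],[0,0,-20,0,150],[0,0,-20,0,150],[0,0,-15,0,150],[0,0,-10,0,150],[0,0,-5,0,150],[0,0,0,0,150],[0,0,0,0,150]]'
python3 -m pendant '[[-6,0,0,0,150],[-10,0,0,0,150],[-12,0,0,0,150],[-8,0,0,0,150],[-4,0,0,0,150],[0,0,0,0,150],[0,0,0,0,150],[0,0,0,0,150],[0,0,0,0,150],[0,0,0,0,150],[0,0,0,0,150],[0,0,0,0,150]]'
python3 - <<'E'
from h import *
from scipy.optimize import least_squares
for i in range(2):
    c=cams.get_calibration("wrist");p,d=cams.snapshot("wrist")
    U,V=np.meshgrid(np.arange(512),np.arange(384));a=np.c_[U.ravel(),V.ravel()];a=a[d[a[:,1],a[:,0]]>0]
    P=pts(c,a,d);r=np.hypot(P[:,0]-.597,P[:,1]-.186)
    S=P[(r<.04)&(abs(P[:,2]-.118)<.006)];print("shoulder",len(S),S.mean(0).round(4),((S.min(0)+S.max(0))/2).round(4))
    n=np.linalg.lstsq(np.c_[S[:,:2],np.ones(len(S))],S[:,2],rcond=None)[0];print("tilt",np.hypot(*n[:2]))
    Q=P[(r>.040)&(r<.05)&(P[:,2]<.11)&(P[:,2]>.06)];z=np.percentile(Q[:,2],[50,80,95]);Q=Q[Q[:,2]>z[1]-.004]
    f=least_squares(lambda q:np.hypot(Q[:,0]-q[0],Q[:,1]-q[1])-q[2],[.598,.185,.044],loss="soft_l1",f_scale=.002);print("rim",f.x.round(4),z)
cv2.imwrite("pics/w10.png",p)
E
```

```text
t: 15.3
position: [0.5981, 0.185, 0.4205]
ee_rot: [0.657, 0.754, -0.0, -0.0]
contact_force: [-0.7, 0.5, -0.2]
opening: 0.0351
t: 16.3
position: [0.6037, 0.1458, 0.4207]
ee_rot: [0.657, 0.754, 0.0, -0.0]
contact_force: [0.7, -0.3, 0.0]
opening: 0.0353
shoulder 2783 [0.5975 0.1863 0.1173] [0.5976 0.1844 0.1162]
tilt 0.004097754709533055
rim [0.597  0.1854 0.0439] [0.09301286 0.09498952 0.09586525]
shoulder 2771 [0.5975 0.1863 0.1173] [0.5977 0.1844 0.116 ]
tilt 0.0044901780581245105
rim [0.597  0.1854 0.0439] [0.09292244 0.09498454 0.09587197]
```

View pics/w10.png

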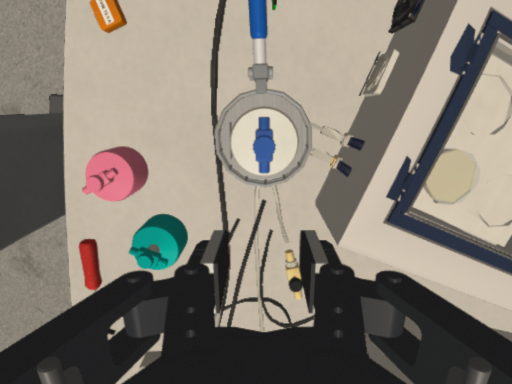

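The canister is upright and centred in the basket at (264,142). The arm is still and the gripper is well clear, so I'm handing in.

```bash
python3 -c "
from station import bot
print(bot.sign_off())"
```

```text
the job is handed in; nothing more can be done
None
```

The white canister with the blue valve is standing upright in the wire basket, released, and I handed the job in at about 16.4 s. The hand-in reports no verdict.

**What I did:** I gripped the valve block from above and lifted the canister. I lowered it into the basket and eased the arm down to its balance point. I held it there for over 1 s, opened the fingers slowly and backed off.

**Last checks:**
- **Position:** the canister centre is about 1 mm from the basket centre, and its tilt is about 0.004 rad.
- **Arm:** the basket rim sank about 47 mm, from 0.142 to 0.095 m, which is about 0.29 rad. The rim and canister positions agreed within 0.2 mm across two successive pictures.
- **Contact:** the force on the tool read about zero, and the gripper was well clear of everything.

**Disagreements and gaps:**
- **Camera mismatch:** the top camera put the basket centre about 6–12 mm away from the wrist camera's estimate. I used the wrist camera's, and the fit confirmed it.
- **Grasp force:** a vertical force of about 5 N appeared when the fingers first closed. It went away once the canister was lifted.
- **Scale marks:** I did not read the arm angle against the green marks directly. It comes from how far the rim sank.

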